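Assemble the test-sieve column on the shaker

ROBOT

A 6-joint arm with a two-finger parallel gripper is mounted at the origin on the work surface; the furniture and walls round the work are solid. World frame = base frame: x ahead of the robot, y to its left, z up, the work surface at z = 0. Lengths are in m, angles in rad, forces in N, time in s.
With the tool pointing down it reaches from about 0.425 to 0.95 m from the base axis. Payload 3.5 kg.
Tool frame: the origin (TCP) lies on the centre line of the jaws, within the pads' length; the fingertips stand 14 mm ahead of it and the grasp point (between the pads) lies 5 mm behind it (ctrl.finger_overhang is the distance from the TCP to the fingertips, in m); z points along the fingers, y is the line along which they close (so a half turn about z gives the same grasp; the last joint's range is limited). The gripper opens to 85 mm and grips with 20 to 120 N. Pads are 22 mm wide; open, the fingers measure 114 mm over their backs; the gripper's body (76 mm by 85 mm) begins 54 mm behind the grasp point. The pads swing forward as they close: fully open they stand 13 mm farther back than shut.
Start: joints at [0.969, 0.286, 1.577, -0, 1.279, -0.15], TCP at [0.295, 0.607, 0.245] pointing down, gripper open.
Joint ranges: [-2.77, 2.77], [-0.9, 2.22], [0.21, 2.48], [-1.53, 4.67], [0.24, 2.81], [-2.84, 2.84]. Speed limits (rad/s): [2.79, 2.79, 3.14, 3.14, 3.14, 3.14].

INTERFACE

Orientations are given as a unit quaternion [x, y, z, w].
In Python, from plant import ctrl gives the robot as it stands.
- The arm moves only by the tool send_rows, never from a script. Its argument "moves" is text: rows parted by semicolons, each of 7 numbers parted by spaces: the turn, a rotation vector about the tool's x, y, z in units of 360 degrees (1.0 is 360 degrees), then the shift along the tool's x, y, z in units of 20 cm (1.0 is 20 cm), then the gripper's target within -1 to 1 (fully open at 1, half-way at 0, shut at -1). A call has 1 to 12 rows; each row is the pose to reach, as a shift and turn from the pose commanded when the call began, along the tool's axes at that moment, turning the shorter way round; what a row does not reach only later rows make up. A row lasts 1/8 s, in which the tool goes at most 62.5 mm and 10.7 degrees, less where a joint would pass 70% of its speed; a pose out of reach is approached as far as the arm can. A call with a number of a shift or a turn outside -1 to 1 is refused whole. A call with a gripper value outside its range is refused whole. The fingers move at their own pace and stop on an object; "newtons" is the grip in N (left out, the last holds). Time passes only in rows, so rows that repeat a pose let the fingers close. It gives the time, the measured TCP pose, the force, the opening and the grip force at its end, in the units of the state.
- ctrl.get_state(): the state, without advancing time (a new reading comes with each control period).
- ctrl.read_camera(name): name is "side" or "top" or "wrist"; returns a dict with "image" (480x640x3 uint8, red, green, blue), "fovy" (degrees; the focal length in pixels is half the picture's height over the tangent of half this angle, whatever the lens; pixels are square), "cx", "cy" (the principal point, pixels), "extrinsics" (4x4, takes a point from camera to world coordinates). Camera axes: x right, y up, looking along -z (the intrinsics and any distortion apply to the point x, -y, -z); pixel columns grow to the right and rows downward; lengths in m; the calibration is good to about 2 mm. A picture is of the moment at which its call begins. There is no depth.
- ctrl.sign_off(): hands the job in; it is judged then, once.
The state is a dict: "time": time; "qpos": joint angles; "dq": joint speeds; "joint_efforts": joint torques, N m; "eef_pos": TCP position; "tcp_rot": TCP orientation; "contact_force": force on the tool from outside, world axes, zero at the start; "wrist_torque": the same for the moment, N m; "opening": opening from 0.0 (shut) to 1.0 (fully open); "finger_force": force on a finger pad.
Only numpy, scipy, OpenCV 4.12 (cv2) and the standard library are available. Lean on these libraries where they do the work, as an engineer would, in place of code of your own. Each camera call takes 0.05 s, during which the arm holds its last target. There are 200 camera calls.

TASK

Build the sieve column on the shaker for a particle-size run, one part at a time from the bottom up: the dark collecting pan in the shaker's cup, then the blue fine sieve, the yellow medium sieve and the red coarse sieve on top, each upright and fully seated in the one below. The green sieve is not used in this run: leave it, the crucible and the small beaker where they stand.

Things in the scene. Friction and masses are not known exactly. Their poses are not given: they have to be found in the camera images.
- shaker: Grey round shaker base, 100 mm wide, fixed to the bench, with a black cup on top and a small black dial on its side. Origin: centre of its underside on the bench, z up. The cup lies on the origin's vertical axis: rim at z = 40 mm, 58 mm outside, 50 mm bore, over 10 mm deep. When the pan is seated its origin is 32 mm above the shaker's.
- pan: Collecting pan, dark steel, closed plain dark floor without mesh. Loose, 50 to 100 g, round, upright, 40 mm tall; origin at the centre of its underside, z up. Tapered skirt z 0 to 8 mm (39 mm wide at the bottom, 45 at the top), then a straight 56 mm wide body to z = 40 with a 50 mm bore. Seated, its skirt is in the bore of the part below, its shoulder on that rim: origin 32 mm above that of the part below.
- sieve_blue: Fine sieve: blue frame, pale floor with a close wire grid. Loose, 50 to 100 g, round, upright, 40 mm tall; origin at the centre of its underside, z up. Tapered skirt z 0 to 8 mm (39 mm wide at the bottom, 45 at the top), then a straight 56 mm wide body to z = 40 with a 50 mm bore. Seated, its skirt is in the bore of the part below, its shoulder on that rim: origin 32 mm above that of the part below.
- sieve_yellow: Medium sieve: yellow frame, grey floor with a wire grid. Loose, 50 to 100 g, round, upright, 40 mm tall; origin at the centre of its underside, z up. Tapered skirt z 0 to 8 mm (39 mm wide at the bottom, 45 at the top), then a straight 56 mm wide body to z = 40 with a 50 mm bore. Seated, its skirt is in the bore of the part below, its shoulder on that rim: origin 32 mm above that of the part below.
- sieve_red: Coarse sieve: red frame, black floor with a wide wire grid. Loose, 50 to 100 g, round, upright, 40 mm tall; origin at the centre of its underside, z up. Tapered skirt z 0 to 8 mm (39 mm wide at the bottom, 45 at the top), then a straight 56 mm wide body to z = 40 with a 50 mm bore. Seated, its skirt is in the bore of the part below, its shoulder on that rim: origin 32 mm above that of the part below.
- sieve_green: Spare sieve: green frame, grey floor, same size and shape as the others (56 mm wide, 40 mm tall, origin under its centre). Not to be used or moved.
- crucible: White porcelain crucible with lid, 44 mm wide, 48 mm tall, origin under its centre. Bystander, to be left alone.
- beaker: Small glass beaker with beige contents, 46 mm wide, 58 mm tall, origin under its centre. Bystander, to be left alone.
Things that resemble listed ones, but are neither listed nor needed, are in the scene too. There is more than one size of the sieve_red; the job needs the smaller.

How it is judged:
By the outcome, as a careful person would: the job done as asked, in the order asked, and still so for the second after the job is handed in, with the robot touching nothing.
It also fails if it takes over 104 s, if anything falls off the work surface, if the arm or the gripper's body presses on something with over 40 N, if the wrist force passes 120 N, or if a joint passes its speed limit or range.

## Working session

There is one attempt and no reset: what is moved stays moved. The work goes in short steps, Python scripts to look and compute and a tool call to move; the robot and the scene stay as the last step left them, time stands still between calls to the robot, and variables do not carry over. Pictures are saved under pics/ and viewed, at most 14 in all, crops included, and the job is handed in when it is done.

Besides the shell and the picture viewer there is one more tool, called after "Call:" by a JSON object that holds its "op" and its "data", one argument or row to a line. send_rows: Moves the arm, as the interface text tells. Its arguments: {"type":"object","properties":{"moves":{"type":"string"},"newtons":{"type":"number"}},"required":["moves"]}

```bash
mkdir -p pics; ls
python3 - <<'E'
from plant import ctrl
import cv2,numpy as np
np.set_printoptions(precision=4,suppress=True)
for n in ["top","side"]:
    r=ctrl.read_camera(n); cv2.imwrite(f"pics/{n}0.png",r["image"][:,:,::-1]); print(n,r["fovy"],r["cx"],r["cy"],[k for k in r]); print(r["extrinsics"])
s=ctrl.get_state(); print(s)
E
```

```text
pics
top 56.14913558681256 319.3891922721306 241.1608465277545 ['image', 'fovy', 'cx', 'cy', 'extrinsics']
[[-0.0072  0.9826 -0.1857  0.3848]
 [-0.9992 -0.0143 -0.037   0.1099]
 [-0.039   0.1853  0.9819  0.8746]
 [ 0.      0.      0.      1.    ]]
side 45.756717603565455 316.0919663031202 231.4301405519791 ['image', 'fovy', 'cx', 'cy', 'extrinsics']
[[ 0.8093  0.3114 -0.498  -0.0682]
 [-0.5871  0.4056 -0.7006 -0.7695]
 [-0.0162  0.8594  0.5111  0.686 ]
 [ 0.      0.      0.      1.    ]]
{'time': 0.1, 'qpos': array([ 0.969 ,  0.2871,  1.5781, -0.    ,  1.2786, -0.15  ]), 'dq': array([ 0.0002, -0.0009, -0.0025, -0.0003,  0.0014, -0.0004]), 'joint_efforts': array([  0.0004, -40.7295, -29.37  ,  -0.0002,   0.0034,  -0.    ]), 'eef_pos': array([0.2943, 0.6068, 0.244 ]), 'tcp_rot': array([ 0.224 ,  0.9746, -0.001 , -0.0004]), 'contact_force': array([ 0.048 , -0.4878,  1.1342]), 'wrist_torque': array([ 0.0062, -0.0234,  0.03  ]), 'finger_force': 0.0, 'opening': 1.001209118463679}
```

View pics/top0.png

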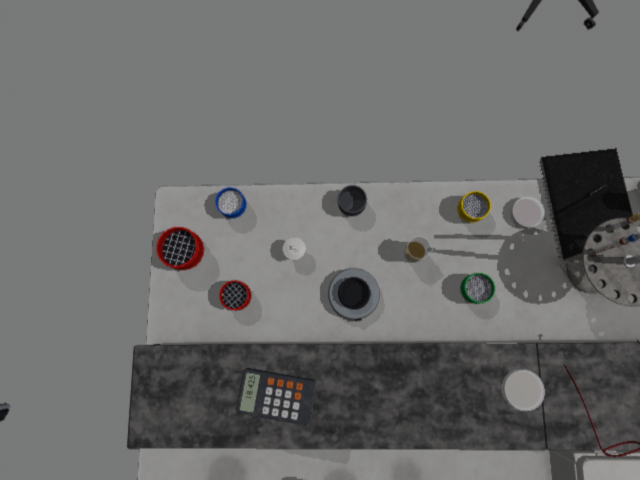

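View pics/side0.png

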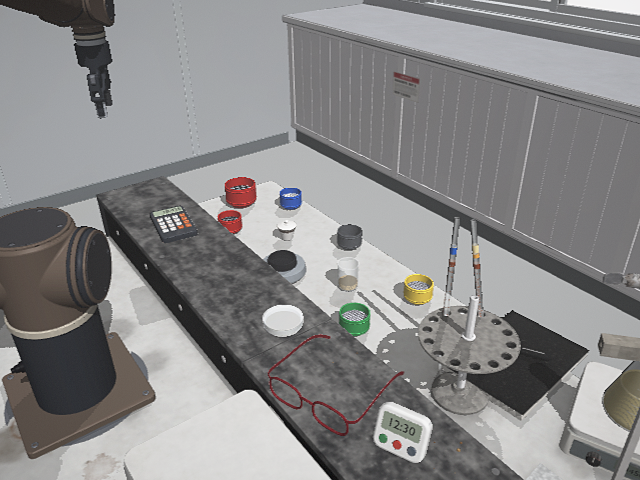

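Top view candidates: the pan is at (351,201), the blue sieve at (231,203) and the yellow sieve at (475,207). There are two reds, a small one at (235,296) and a big one at (180,248). The shaker is at (353,293). Leave alone: green (478,288), crucible (293,248) and beaker (416,252). Next I'll measure positions by silhouette fits and check the choice in a close crop.

```bash
cat > h.py <<'E'
import cv2,numpy as np
from scipy.optimize import least_squares
np.set_printoptions(precision=4,suppress=True)
def proj(r,P):
    E=r["extrinsics"]; f=240/np.tan(np.radians(r["fovy"]/2))
    c=(np.atleast_2d(P)-E[:3,3])@E[:3,:3]
    return np.c_[r["cx"]-f*c[:,0]/c[:,2], r["cy"]+f*c[:,1]/c[:,2]]
t=np.linspace(0,2*np.pi,48,endpoint=False)
def circ(x,y,z,rad): return np.c_[x+rad*np.cos(t),y+rad*np.sin(t),0*t+z]
def body(x,y,z0=0,s=1.):
    return np.vstack([circ(x,y,z0,.0195*s),circ(x,y,z0+.008,.028*s),circ(x,y,z0+.04,.028*s)])
def unproj(r,u,v,z):
    E=r["extrinsics"]; f=240/np.tan(np.radians(r["fovy"]/2))
    d=E[:3,:3]@np.array([(u-r["cx"])/f,-(v-r["cy"])/f,-1]); o=E[:3,3]
    return (o+d*(z-o[2])/d[2])[:2]
HSV={"blue":((105,120,40),(130,255,255)),"yellow":((20,120,50),(33,255,255)),"green":((50,120,30),(85,255,255)),
 "red":((0,150,60),(6,255,255)),"dark":((0,0,0),(180,255,62))}
def blob(r,col,u,v,win=40):
    m=cv2.inRange(cv2.cvtColor(r["image"],cv2.COLOR_RGB2HSV),*HSV[col])
    m[:max(0,int(v)-win)]=0;m[int(v)+win:]=0;m[:,:max(0,int(u)-win)]=0;m[:,int(u)+win:]=0
    m=cv2.morphologyEx(m,cv2.MORPH_CLOSE,np.ones((3,3)))
    cs=max(cv2.findContours(m,cv2.RETR_EXTERNAL,cv2.CHAIN_APPROX_NONE)[0],key=cv2.contourArea)
    return cv2.convexHull(cs)[:,0].astype(np.float32)
def cen(h):
    M=cv2.moments(h.astype(np.float32)); return np.array([M["m10"],M["m01"]])/M["m00"],M["m00"]
def fit(r,col,u,v,model=body,z=.03,win=40):
    c,a=cen(blob(r,col,u,v,win))
    g=lambda p:cen(cv2.convexHull(proj(r,model(*p)).astype(np.float32)))
    s=least_squares(lambda p:g(p)[0]-c,unproj(r,*c,z),diff_step=1e-3)
    return s.x,c,a/g(s.x)[1]
E
python3 - <<'E'
from plant import ctrl
from h import *
T=ctrl.read_camera("top");S=ctrl.read_camera("side")
cup=lambda x,y:circ(x,y,.04,.029)
for n,col,tp,sp in [("pan","dark",(351,201),(349,236)),("blue","blue",(231,203),(290,198)),("yellow","yellow",(475,207),(418,289)),("red","red",(235,296),(230,221)),("BIG","red",(180,248),(240,192)),("green","green",(478,288),(355,319))]:
    w=25 if n in("red","BIG","pan") else 35
    if n=="red": w=22
    print(n,fit(T,col,*tp,win=w+4),fit(S,col,*sp,win=w-8))
print("cup",fit(T,"dark",353,293,cup,win=24),fit(S,"dark",284,261,cup,win=20))
print("cruc/beaker",unproj(T,293,248,.04),unproj(T,416,251,.05))
a=T["image"][180:325,150:510,::-1]; cv2.imwrite("pics/crop.png",cv2.resize(a,None,fx=2.2,fy=2.2,interpolation=cv2.INTER_CUBIC))
E
```

```text
h.py:25: RuntimeWarning: invalid value encountered in divide
  M=cv2.moments(h.astype(np.float32)); return np.array([M["m10"],M["m01"]])/M["m00"],M["m00"]
Traceback (most recent call last):
  File "h.py", line 29, in fit
    s=least_squares(lambda p:g(p)[0]-c,unproj(r,*c,z),diff_step=1e-3)
ValueError: Initial guess is outside of provided bounds
```

```bash
sed -i 's/"dark":((0,0,0),(180,255,62))/"dark":((0,0,0),(180,255,100)),"black":((0,0,0),(180,255,55))/' h.py
cat > m.py <<'E'
from plant import ctrl
from h import *
T=ctrl.read_camera("top");S=ctrl.read_camera("side")
a=T["image"][180:325,150:510,::-1]; cv2.imwrite("pics/crop.png",cv2.resize(a,None,fx=2.2,fy=2.2,interpolation=cv2.INTER_CUBIC))
print("V pan col",T["image"][201,325:380].max(1),"\nV shaker row",T["image"][293,320:390].max(1),"\nside pan",S["image"][236,325:372].max(1))
cup=lambda x,y:circ(x,y,.04,.029)
def tr(*k,**w):
    try: return fit(*k,**w)
    except Exception as e: return "fail"
for n,col,tp,sp in [("pan","dark",(351,201),(349,236)),("blue","blue",(231,203),(290,198)),("yellow","yellow",(475,207),(418,289)),("red","red",(235,296),(230,221)),("BIG","red",(180,248),(240,192)),("green","green",(478,288),(355,319))]:
    w=22 if n=="red" else 29
    print(n,tr(T,col,*tp,win=w),tr(S,col,*sp,win=21))
print("cup",tr(T,"black",353,293,cup,win=24),tr(S,"black",284,261,cup,win=20))
print("cruc/beaker",unproj(T,293,248,.04),unproj(T,416,251,.05))
E
python3 m.py 2>/dev/null
```

```text
V pan col [ 90  90  89  89  88  87  86  87  87  87  87  84  68  62  64  56  55  56
  57  56  56  56  55  56  56  56  56  57  40  36  37  38  37  37  38  37
  40  37  36  35  50  91 132 141 142 143 142 142 142 141 141 141 141 141
 141] 
V shaker row [ 96  87  87  87  87  87  87  82  62  83 110 107  77  71  71  71  70  63
  23  22  32  24  24  24  26  27  26  26  27  26  26  26  26  26  27  26
  26  28  26  26  27  24  19  17  15  17  15  15  20  37  62 102 110 118
 119 119 120 121 119 100 121 126 136 142 144 144 143 143 143 142] 
side pan [215 216 216 218 221 226 195 124 131 131 136 123  80  60  71  85  80  74
  78  95 105 107 109 107 103 104 105 109 119 121 110 100  93 100 100  82
 145 200 190 185 184 184 184 184 184 183 184]
pan (array([0.6235, 0.092 ]), array([344.7259, 201.3565]), 1.5037973585129765) (array([0.6211, 0.0746]), array([348.7337, 237.0799]), 0.9511967507231481)
blue (array([0.6257, 0.3169]), array([230.2912, 202.3772]), 0.9031428784406369) (array([0.6242, 0.3154]), array([290.1497, 197.6529]), 0.8305619134347718)
yellow (array([ 0.6093, -0.1552]), array([473.5966, 206.3519]), 0.924857944511607) (array([ 0.6065, -0.1573]), array([417.9038, 288.6494]), 0.9041026977232417)
red (array([0.444 , 0.3033]), array([234.4577, 295.0393]), 0.8908528305081984) (array([0.4474, 0.3048]), array([230.5391, 220.2547]), 0.739757847633975)
BIG (array([0.5357, 0.4134]), array([179.5432, 248.1418]), 1.8695229465893224) (array([0.542 , 0.4265]), array([240.1522, 191.0402]), 1.7786229420132593)
green (array([ 0.4529, -0.1511]), array([477.395 , 287.8409]), 0.875707097062208) (array([ 0.4528, -0.1524]), array([354.8317, 317.9687]), 0.8288102101405409)
cup (array([0.445 , 0.0794]), array([353.4051, 292.8266]), 1.0129841258141548) (array([0.4381, 0.0656]), array([281.9376, 260.1937]), 1.2720712368096272)
cruc/beaker [0.5302 0.1913] [ 0.5197 -0.037 ]
```

View pics/crop.png

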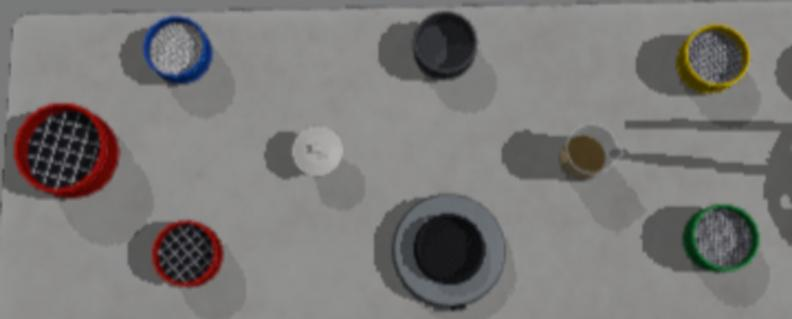

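The crop shows the small red sieve at crop (187,253), with a coarse grid and the same width as blue, yellow and green. The big red at (66,149) is the decoy. The pan is at (445,44) and the cup at (449,248). Now I'll refit the pan without its shadow.

```bash
sed -i 's/(180,255,100)/(180,255,74)/' h.py
python3 - <<'E' 2>&1 | grep -v Warn
from plant import ctrl
from h import *
T=ctrl.read_camera("top")
print(fit(T,"dark",351,201,win=26), ctrl.finger_overhang)
print("ledge",unproj(T,350,343,0),unproj(T,350,343,.1))
E
```

```text
(array([0.6244, 0.0795]), array([351.143 , 200.8164]), 0.9149243691943796) 0.014
ledge [0.3531 0.0863] [0.3568 0.089 ]
```

Call:
{"op": "send_rows", "data": {
  "moves": "0 0 -0.072 -0.88 -0.55 0 1;0 0 -0.072 -0.88 -0.55 0 1;0 0 -0.072 -0.88 -0.55 0 1;0 0 -0.072 -0.88 -0.55 0 1;0 0 -0.072 -0.88 -0.55 0 1",
  "newtons": 40
}}

```text
time: 0.98
eef_pos: [0.406, 0.4302, 0.2455]
tcp_rot: [0.001, 1.0, 0.0, 0.0]
contact_force: [0.1, 0.1, 1.1]
opening: 0.995
finger_force: 0.0
```

Call:
{"op": "send_rows", "data": {
  "moves": "0 0 0 -0.545 -0.88 0 1;0 0 0 -0.545 -0.88 0 1;0 0 0 -0.545 -0.88 0 1;0 0 0 -0.545 -0.88 0 1"
}}

```text
time: 1.48
eef_pos: [0.5153, 0.2541, 0.2455]
tcp_rot: [0.001, 1.0, 0.0, 0.0]
contact_force: [-0.1, -0.3, -0.1]
opening: 1.001
finger_force: 0.0
```

Call:
{"op": "send_rows", "data": {
  "moves": "0 0 0 -0.545 -0.88 0.43 1;0 0 0 -0.545 -0.88 0.43 1;0 0 0 -0.545 -0.88 0.43 1;0 0 0 -0.545 -0.88 0.43 1;0 0 0 -0.545 -0.88 0.43 1;0 0 0 -0.545 -0.88 0.43 1"
}}

```text
time: 2.22
eef_pos: [0.623, 0.0813, 0.1595]
tcp_rot: [-0.001, 1.0, 0.0, -0.0]
contact_force: [0.3, 0.8, 0.2]
opening: 0.999
finger_force: 0.0
```

Run:
```python
from plant import ctrl
from h import *
r=ctrl.read_camera("wrist"); s=ctrl.get_state();print(s["eef_pos"],s["tcp_rot"],r["extrinsics"],r["fovy"])
im=r["image"][:,:,::-1].copy()
for z in (0.008,.04): cv2.polylines(im,[proj(r,circ(.6244,.0795,z,.028)).astype(int)],True,(0,255,0),1)
cv2.imwrite("pics/w1.png",im)
```

```text
[0.623  0.0815 0.16  ] [-0.0013  1.      0.0003  0.0003] [[-0.0025 -0.9476 -0.3194  0.5413]
 [ 1.     -0.0022 -0.0012  0.0809]
 [ 0.0005 -0.3194  0.9476  0.2882]
 [ 0.      0.      0.      1.    ]] 62.818820588922776
```

View pics/w1.png

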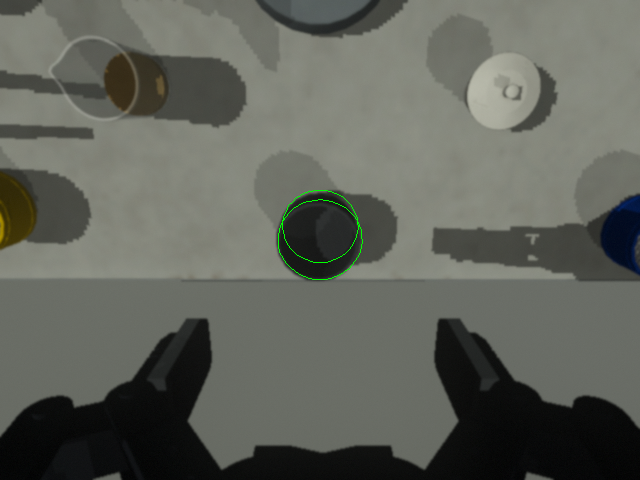

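The overlaid model circles sit on the pan, whose rim spans columns 278–361 and rows 190–280. The fit holds, so I'll descend and grip.

Call:
{"op": "send_rows", "data": {
  "moves": "0 0 0 -0.005 -0.01 0.3 1;0 0 0 -0.005 -0.01 0.5 1;0 0 0 -0.005 -0.01 0.665 1;0 0 0 -0.005 -0.01 0.665 1;0 0 0 -0.005 -0.01 0.665 -1;0 0 0 -0.005 -0.01 0.665 -1;0 0 0 -0.005 -0.01 0.665 -1;0 0 0 -0.005 -0.01 0.665 -1;0 0 0 -0.005 -0.01 0.665 -1;0 0 0 -0.005 -0.01 0.665 -1",
  "newtons": 40
}}

```text
time: 3.52
eef_pos: [0.6264, 0.0779, 0.0296]
tcp_rot: [-0.0, 1.0, 0.0, 0.003]
contact_force: [-0.5, 1.8, 6.2]
opening: 0.649
finger_force: 42.9
```

Call:
{"op": "send_rows", "data": {
  "moves": "0 0 0 0 0 -0.2 -1;0 0 0 0 0 -0.5 -1;0 0 0 0 0 -0.5 -1"
}}

```text
time: 3.9
eef_pos: [0.6286, 0.0774, 0.1341]
tcp_rot: [-0.0, 1.0, -0.0, 0.007]
contact_force: [-0.9, 1.4, -1.1]
opening: 0.654
finger_force: 42.8
```

Call:
{"op": "send_rows", "data": {
  "moves": "0 0 0 0.3 0 0 -1;0 0 0 0.6 0 0 -1;0 0 0 0.8 0 0 -1;0 0 0 0.895 0 0 -1;0 0 0 0.895 0 0 -1;0 0 0 0.895 0 0 -1"
}}

```text
time: 4.65
eef_pos: [0.446, 0.0774, 0.1267]
tcp_rot: [-0.0, 1.0, -0.0, 0.001]
contact_force: [-0.1, -0.7, -0.1]
opening: 0.65
finger_force: 42.8
```

Run:
```python
from plant import ctrl
from h import *
s=ctrl.get_state();p=s["eef_pos"];print(p,s["tcp_rot"],s["contact_force"],s["opening"])
ims=[]
for n,(a,b,c,d) in {"wrist":(120,480,140,500),"side":(150,300,200,350)}.items():
    r=ctrl.read_camera(n); im=r["image"][:,:,::-1].copy()
    for z,R in ((.04,.029),(.04,.025)): cv2.polylines(im,[proj(r,circ(.445,.079,z,R)).astype(int)],True,(0,255,0),1)
    for z,R in ((0,.0195),(.008,.028),(.04,.028)): cv2.polylines(im,[proj(r,circ(p[0],p[1],p[2]-.028+z,R)).astype(int)],True,(0,0,255),1)
    ims.append(cv2.resize(im[a:b,c:d],(400,400)))
cv2.imwrite("pics/w2.png",np.hstack(ims))
```

```text
[0.446  0.0774 0.1267] [-0.0002  1.     -0.0001  0.0006] [-0.0515 -0.7175 -0.0843] 0.6503115455281593
```

View pics/w2.png

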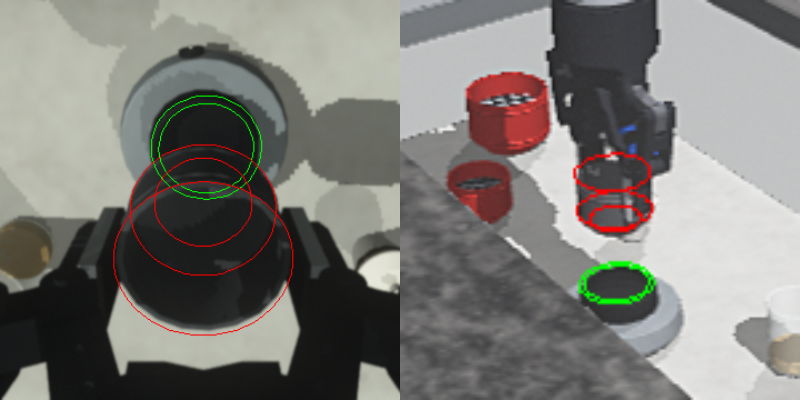

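The pan hangs upright. In the side view it sits over the cup (green), centred at about column 617. In the wrist view both model outlines show the same small offset, so their relative alignment is good. Lowering.

Call:
{"op": "send_rows", "data": {
  "moves": "0 0 0 0.005 0.008 0.1 -1;0 0 0 0.005 0.008 0.2 -1;0 0 0 0.005 0.008 0.26 -1;0 0 0 0.005 0.008 0.29 -1;0 0 0 0.005 0.008 0.32 -1;0 0 0 0.005 0.008 0.34 -1;0 0 0 0.005 0.008 0.345 -1;0 0 0 0.005 0.008 0.345 -1"
}}

```text
time: 5.75
eef_pos: [0.445, 0.079, 0.0611]
tcp_rot: [-0.001, 1.0, -0.0, -0.001]
contact_force: [-12.1, -1.5, 23.4]
opening: 0.65
finger_force: 44.8
```

Call:
{"op": "send_rows", "data": {
  "moves": "0 0 0 0 0 -0.01 -1;0 0 0 0 0 -0.01 1;0 0 0 0 0 -0.01 1;0 0 0 0 0 -0.01 1;0 0 0 0 0 -0.2 1;0 0 0 0 0 -0.5 1;0 0 0 0 0 -0.75 1;0 0 0 0 0 -0.75 1"
}}

```text
time: 6.75
eef_pos: [0.4471, 0.079, 0.2123]
tcp_rot: [-0.0, 1.0, -0.0, 0.005]
contact_force: [0.3, -0.9, -0.5]
opening: 1.001
finger_force: 0.0
```

```bash
cat > look.py <<'E'
import sys
from plant import ctrl
from h import *
k=int(sys.argv[1]); name=sys.argv[2]; s=ctrl.get_state();print(s["eef_pos"],s["tcp_rot"])
ims=[]
for n in ("top","side"):
    r=ctrl.read_camera(n); im=r["image"][:,:,::-1].copy()
    im=cv2.resize(im,None,fx=4,fy=4,interpolation=cv2.INTER_CUBIC)
    for z in [.04]+[.072+.032*i for i in range(k)]: cv2.polylines(im,[(4*proj(r,circ(.445,.079,z,.028))+1.5).astype(int)],True,(0,255,0),1)
    c=(4*proj(r,[.445,.079,.07])[0]).astype(int); ims.append(im[c[1]-200:c[1]+200,c[0]-200:c[0]+200])
cv2.imwrite(f"pics/{name}.png",np.hstack(ims))
E
python3 look.py 1 s1
```

```text
[0.4471 0.079  0.2123] [-0.0004  1.     -0.0002  0.0052]
```

View pics/s1.png

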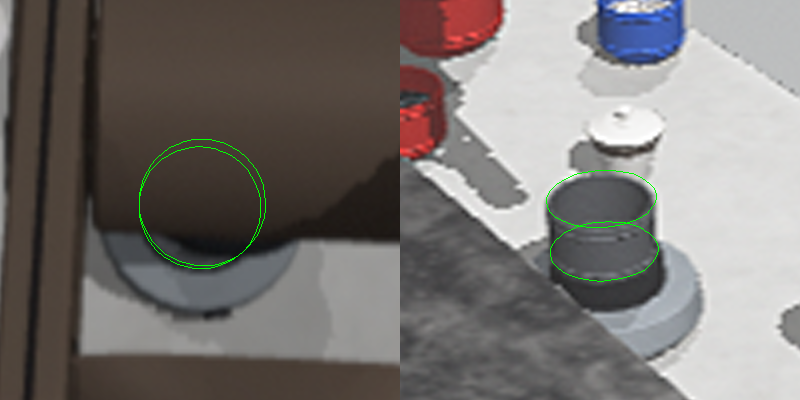

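The side view shows the pan rim matching the predicted seated ring (rim rows 170–228, level). Next is the blue sieve.

Call:
{"op": "send_rows", "data": {
  "moves": "0 0 0 -0.45 0.6 0 1;0 0 0 -0.45 0.6 0 1;0 0 0 -0.45 0.6 0 1"
}}

```text
time: 7.22
eef_pos: [0.534, 0.2011, 0.204]
tcp_rot: [-0.001, 1.0, -0.0, -0.002]
contact_force: [-0.2, 0.0, -0.3]
opening: 0.999
finger_force: 0.0
```

Call:
{"op": "send_rows", "data": {
  "moves": "0 0 0 -0.45 0.59 0.1 1;0 0 0 -0.45 0.59 0.2 1;0 0 0 -0.45 0.59 0.4 1;0 0 0 -0.45 0.59 0.4 1;0 0 0 -0.45 0.59 0.4 1"
}}

```text
time: 7.85
eef_pos: [0.6231, 0.3166, 0.1259]
tcp_rot: [-0.0, 1.0, -0.001, -0.001]
contact_force: [-0.4, 0.3, 0.8]
opening: 0.998
finger_force: 0.0
```

```bash
cat > wf.py <<'E'
import sys
from plant import ctrl
from h import *
s=ctrl.get_state();print(s["eef_pos"],s["tcp_rot"])
r=ctrl.read_camera("wrist"); x,y=map(float,sys.argv[2:4]); u,v=proj(r,[x,y,.03])[0]
print(fit(r,sys.argv[1],u,v,win=75))
E
python3 wf.py blue .6255 .3165
```

```text
[0.6231 0.3166 0.1259] [-0.0003  1.     -0.0006 -0.0014]
(array([0.6259, 0.3157]), array([321.7183, 254.6958]), 0.9498939405269611)
```

Call:
{"op": "send_rows", "data": {
  "moves": "0 0 0 -0.013 -0.003 0.2 1;0 0 0 -0.013 -0.003 0.4 1;0 0 0 -0.013 -0.003 0.495 1;0 0 0 -0.013 -0.003 0.495 1;0 0 0 -0.013 -0.003 0.495 -1;0 0 0 -0.013 -0.003 0.495 -1;0 0 0 -0.013 -0.003 0.495 -1;0 0 0 -0.013 -0.003 0.495 -1;0 0 0 -0.013 -0.003 0.495 -1;0 0 0 -0.013 -0.003 0.495 -1"
}}

```text
time: 9.15
eef_pos: [0.6287, 0.3173, 0.0317]
tcp_rot: [-0.0, 1.0, 0.001, 0.002]
contact_force: [-0.7, -0.6, 6.3]
opening: 0.645
finger_force: 42.9
```

Call:
{"op": "send_rows", "data": {
  "moves": "0 0 0 0 0 -0.2 -1;0 0 0 0 0 -0.5 -1;0 0 0 0 0 -0.8 -1;0 0 0 0 0 -0.8 -1;0 0 0 0 0 -0.8 -1"
}}

```text
time: 9.78
eef_pos: [0.6263, 0.3166, 0.1883]
tcp_rot: [-0.0, 1.0, -0.0, -0.0]
contact_force: [0.5, 0.1, -1.8]
opening: 0.649
finger_force: 42.9
```

Call:
{"op": "send_rows", "data": {
  "moves": "0 0 0 0.25 -0.3 0 -1;0 0 0 0.45 -0.6 0 -1;0 0 0 0.45 -0.6 0 -1"
}}

```text
time: 10.15
eef_pos: [0.5329, 0.1944, 0.1844]
tcp_rot: [0.0, 1.0, -0.001, -0.004]
contact_force: [0.8, 0.3, -0.1]
opening: 0.651
finger_force: 42.9
```

Call:
{"op": "send_rows", "data": {
  "moves": "0 0 0 0.25 -0.3 0 -1;0 0 0 0.4 -0.5 0 -1;0 0 0 0.455 -0.588 0.15 -1;0 0 0 0.455 -0.588 0.25 -1;0 0 0 0.455 -0.588 0.25 -1;0 0 0 0.455 -0.588 0.25 -1"
}}

```text
time: 10.9
eef_pos: [0.4456, 0.0791, 0.138]
tcp_rot: [-0.0, 1.0, 0.0, -0.001]
contact_force: [-0.1, 0.4, -1.4]
opening: 0.646
finger_force: 43.0
```

```bash
cat > st.py <<'E'
from plant import ctrl
from h import *
import sys
s=ctrl.get_state();p=s["eef_pos"];print(p,s["tcp_rot"])
r=ctrl.read_camera("side"); im=cv2.resize(r["image"][:,:,::-1],None,fx=4,fy=4,interpolation=cv2.INTER_CUBIC)
k=int(sys.argv[1])
def dr(x,y,z,c): cv2.polylines(im,[(4*proj(r,circ(x,y,z,.028))+1.5).astype(int)],True,c,1)
dr(.445,.079,.04+.032*k,(0,255,0))
for z in(.008,.04): dr(p[0],p[1],p[2]-.028+z,(0,0,255))
c=(4*proj(r,[.445,.079,.05+.032*k])[0]).astype(int); cv2.imwrite(f"pics/{sys.argv[2]}.png",im[c[1]-250:c[1]+170,c[0]-200:c[0]+200])
E
python3 st.py 1 b1
```

```text
[0.4456 0.0791 0.138 ] [-0.0005  1.      0.     -0.0006]
```

View pics/b1.png

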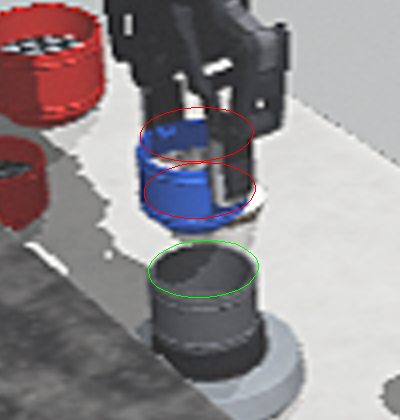

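Run:
```python
from plant import ctrl
from h import *
r=ctrl.read_camera("side"); im=r["image"][:,:,::-1]
p=ctrl.get_state()["eef_pos"]
c=proj(r,[.445,.079,.12])[0].astype(int); a=im[c[1]-25:c[1]+35,c[0]-30:c[0]+30]
a=cv2.resize(a,(600,600),interpolation=cv2.INTER_CUBIC)
cv2.imwrite("pics/b2.png",a)
```

```text
(no output)
```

View pics/b2.png

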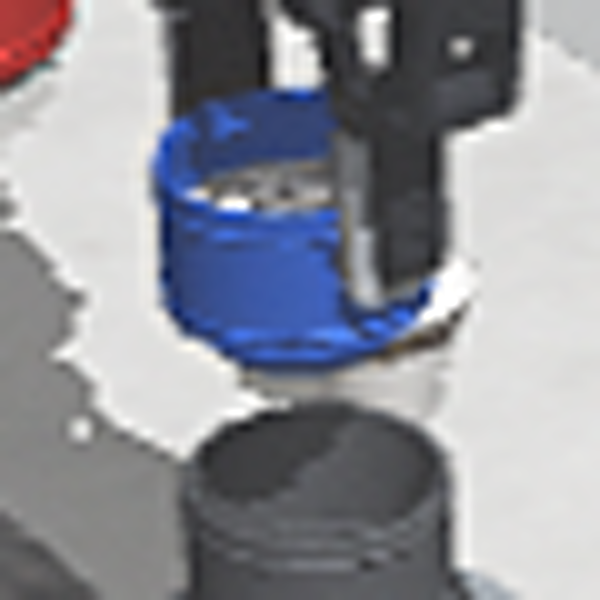

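The blue sieve is tilted a few degrees in the grip, with its left side lower (rim edge at (160,170), lower right at (435,290)). The skirt clearance covers that and the shoulder will level it. Lowering gently.

Call:
{"op": "send_rows", "data": {
  "moves": "0 0 0 0.003 0 0.1 -1;0 0 0 0.003 0 0.16 -1;0 0 0 0.003 0 0.19 -1;0 0 0 0.003 0 0.21 -1;0 0 0 0.003 0 0.22 -1;0 0 0 0.003 0 0.228 -1;0 0 0 0.003 0 0.235 -1;0 0 0 0.003 0 0.235 -1"
}}

```text
time: 12.0
eef_pos: [0.4462, 0.079, 0.0953]
tcp_rot: [-0.001, 1.0, -0.0, -0.001]
contact_force: [-10.2, -0.6, 20.4]
opening: 0.648
finger_force: 44.8
```

Call:
{"op": "send_rows", "data": {
  "moves": "0 0 0 0 0 -0.01 -1;0 0 0 0 0 -0.01 1;0 0 0 0 0 -0.01 1;0 0 0 0 0 -0.01 1;0 0 0 0 0 -0.2 1;0 0 0 0 0 -0.5 1;0 0 0 0 0 -0.6 1;0 0 0 0 0 -0.6 1;0 0 0 0 0 -0.6 1"
}}

```text
time: 13.12
eef_pos: [0.4443, 0.0789, 0.2096]
tcp_rot: [-0.0, 1.0, 0.0, -0.001]
contact_force: [-0.2, -0.8, 0.2]
opening: 1.001
finger_force: 0.0
```

```bash
python3 look.py 2 s2
```

```text
[0.4443 0.0789 0.2096] [-0.0003  1.      0.0001 -0.0014]
```

View pics/s2.png

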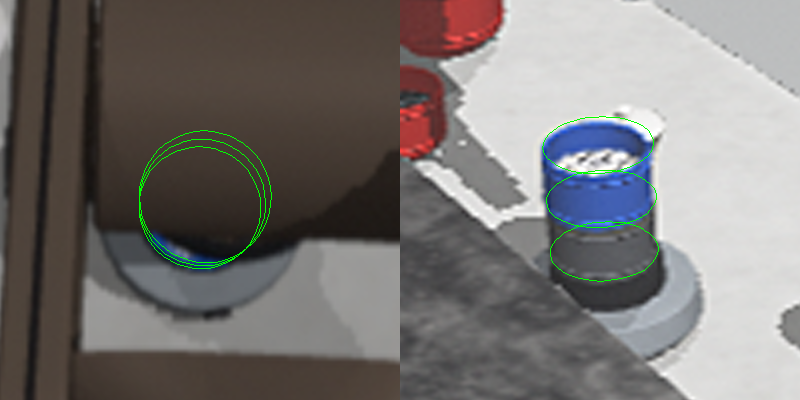

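Blue is seated: its rim matches the predicted ring (rows 120–175) and is level. Yellow next.

Call:
{"op": "send_rows", "data": {
  "moves": "0 0 0 -0.41 -0.59 0 1;0 0 0 -0.41 -0.59 0 1;0 0 0 -0.41 -0.59 0 1"
}}

```text
time: 13.6
eef_pos: [0.528, -0.0415, 0.2097]
tcp_rot: [0.001, 1.0, 0.0, -0.001]
contact_force: [0.2, 0.9, -0.8]
opening: 0.998
finger_force: 0.0
```

Call:
{"op": "send_rows", "data": {
  "moves": "0 0 0 -0.41 -0.585 0.1 1;0 0 0 -0.41 -0.585 0.2 1;0 0 0 -0.41 -0.585 0.42 1;0 0 0 -0.41 -0.585 0.42 1;0 0 0 -0.41 -0.585 0.42 1;0 0 0 -0.41 -0.585 0.42 1"
}}

```text
time: 14.35
eef_pos: [0.6103, -0.1553, 0.1302]
tcp_rot: [-0.001, 1.0, -0.001, 0.002]
contact_force: [-0.0, 1.0, -0.3]
opening: 0.999
finger_force: 0.0
```

```bash
python3 wf.py yellow .609 -.156
```

```text
[ 0.6103 -0.1553  0.1302] [-0.001   1.     -0.0008  0.0019]
(array([ 0.6091, -0.1558]), array([322.364 , 245.3856]), 0.9783560021970866)
```

Call:
{"op": "send_rows", "data": {
  "moves": "0 0 0 0.002 0 0.2 1;0 0 0 0.002 0 0.4 1;0 0 0 0.002 0 0.5 1;0 0 0 0.002 0 0.5 1;0 0 0 0.002 0 0.5 -1;0 0 0 0.002 0 0.5 -1;0 0 0 0.002 0 0.5 -1;0 0 0 0.002 0 0.5 -1;0 0 0 0.002 0 0.5 -1;0 0 0 0.002 0 0.5 -1"
}}

```text
time: 15.65
eef_pos: [0.6108, -0.1568, 0.0301]
tcp_rot: [-0.0, 1.0, -0.001, 0.002]
contact_force: [0.3, 0.4, 5.9]
opening: 0.645
finger_force: 42.8
```

Call:
{"op": "send_rows", "data": {
  "moves": "0 0 0 0 0 -0.2 -1;0 0 0 0 0 -0.5 -1;0 0 0 0 0 -0.8 -1;0 0 0 0 0 -0.9 -1;0 0 0 0 0 -0.9 -1;0 0 0 0 0 -0.9 -1"
}}

```text
time: 16.4
eef_pos: [0.6074, -0.1554, 0.204]
tcp_rot: [-0.0, 1.0, 0.001, -0.002]
contact_force: [0.5, 0.5, -0.2]
opening: 0.644
finger_force: 42.9
```

Call:
{"op": "send_rows", "data": {
  "moves": "0 0 0 0.25 0.35 0 -1;0 0 0 0.41 0.6 0 -1;0 0 0 0.41 0.6 0 -1"
}}

```text
time: 16.77
eef_pos: [0.5234, -0.0334, 0.2035]
tcp_rot: [-0.001, 1.0, 0.001, -0.004]
contact_force: [0.6, -0.8, -0.2]
opening: 0.642
finger_force: 42.9
```

Call:
{"op": "send_rows", "data": {
  "moves": "0 0 0 0.25 0.35 0 -1;0 0 0 0.4 0.5 0 -1;0 0 0 0.407 0.575 0.1 -1;0 0 0 0.407 0.575 0.17 -1;0 0 0 0.407 0.575 0.17 -1;0 0 0 0.407 0.575 0.17 -1"
}}

```text
time: 17.52
eef_pos: [0.4461, 0.0779, 0.1733]
tcp_rot: [0.0, 1.0, -0.0, -0.0]
contact_force: [0.3, -2.1, -0.9]
opening: 0.644
finger_force: 42.9
```

```bash
python3 st.py 2 y1
```

```text
[0.4461 0.0779 0.1733] [ 0.0005  1.     -0.0001 -0.0001]
```

View pics/y1.png

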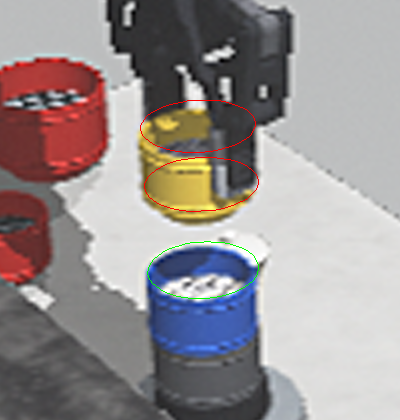

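The yellow sieve hangs over the blue one with the same small tilt, at columns 200 and 203. Lowering.

Call:
{"op": "send_rows", "data": {
  "moves": "0 0 0 0.004 0.003 0.1 -1;0 0 0 0.004 0.003 0.16 -1;0 0 0 0.004 0.003 0.19 -1;0 0 0 0.004 0.003 0.21 -1;0 0 0 0.004 0.003 0.225 -1;0 0 0 0.004 0.003 0.235 -1;0 0 0 0.004 0.003 0.245 -1;0 0 0 0.004 0.003 0.245 -1"
}}

```text
time: 18.58
eef_pos: [0.4453, 0.0795, 0.1259]
tcp_rot: [-0.0, 1.0, -0.0, 0.001]
contact_force: [-2.6, -0.6, 6.0]
opening: 0.642
finger_force: 43.5
```

Call:
{"op": "send_rows", "data": {
  "moves": "0 0 0 0 0 0.01 -1;0 0 0 0 0 0.01 -1;0 0 0 0 0 0 -1;0 0 0 0 0 0 1;0 0 0 0 0 0 1;0 0 0 0 0 0 1;0 0 0 0 0 -0.2 1;0 0 0 0 0 -0.4 1;0 0 0 0 0 -0.6 1;0 0 0 0 0 -0.6 1;0 0 0 0 0 -0.6 1"
}}

```text
time: 19.95
eef_pos: [0.4441, 0.0795, 0.2434]
tcp_rot: [-0.0, 1.0, 0.0, -0.001]
contact_force: [-0.9, -0.3, -1.0]
opening: 0.998
finger_force: 0.0
```

```bash
python3 look.py 3 s3
```

```text
[0.4441 0.0795 0.2434] [-0.0003  1.      0.     -0.0007]
```

View pics/s3.png

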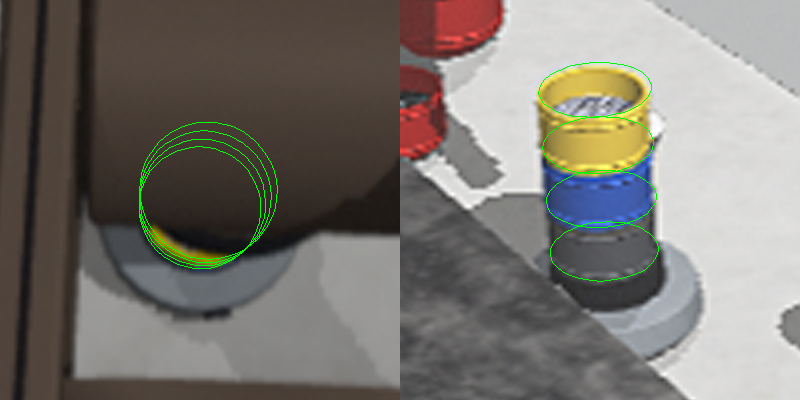

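Yellow is seated: its rim matches the predicted ring (rows 63–118) and is level. Last is the small red sieve.

Call:
{"op": "send_rows", "data": {
  "moves": "0 0 0 0 0.6 0 1;0 0 0 0 0.6 0 1;0 0 0 0 0.6 0 1"
}}

```text
time: 20.42
eef_pos: [0.4432, 0.2022, 0.2425]
tcp_rot: [-0.003, 1.0, -0.0, -0.002]
contact_force: [-1.1, -0.8, 0.6]
opening: 1.004
finger_force: 0.0
```

Call:
{"op": "send_rows", "data": {
  "moves": "0 0 0 -0.005 0.52 0.1 1;0 0 0 -0.005 0.52 0.4 1;0 0 0 -0.005 0.52 0.58 1;0 0 0 -0.005 0.52 0.58 1;0 0 0 -0.005 0.52 0.58 1;0 0 0 -0.005 0.52 0.58 1"
}}

```text
time: 21.18
eef_pos: [0.4473, 0.3034, 0.1311]
tcp_rot: [0.0, 1.0, 0.001, 0.002]
contact_force: [-0.2, 0.7, -0.1]
opening: 0.996
finger_force: 0.0
```

```bash
python3 wf.py red .445 .304
```

```text
[0.4473 0.3034 0.1311] [0.0003 1.     0.0009 0.0023]
(array([0.4445, 0.3017]), array([319.8827, 242.1777]), 0.9322253065383802)
```

Call:
{"op": "send_rows", "data": {
  "moves": "0 0 0 0.005 -0.004 0.2 1;0 0 0 0.005 -0.004 0.4 1;0 0 0 0.005 -0.004 0.505 1;0 0 0 0.005 -0.004 0.505 1;0 0 0 0.005 -0.004 0.505 -1;0 0 0 0.005 -0.004 0.505 -1;0 0 0 0.005 -0.004 0.505 -1;0 0 0 0.005 -0.004 0.505 -1;0 0 0 0.005 -0.004 0.505 -1;0 0 0 0.005 -0.004 0.505 -1"
}}

```text
time: 22.48
eef_pos: [0.4463, 0.3034, 0.0299]
tcp_rot: [-0.0, 1.0, 0.001, 0.002]
contact_force: [0.2, -1.5, 5.5]
opening: 0.647
finger_force: 42.8
```

Call:
{"op": "send_rows", "data": {
  "moves": "0 0 0 0 0 -0.2 -1;0 0 0 0 0 -0.5 -1;0 0 0 0 0 -0.8 -1;0 0 0 0 0 -1 -1;0 0 0 0 0 -1 -1;0 0 0 0 0 -1 -1"
}}

```text
time: 23.22
eef_pos: [0.4437, 0.3024, 0.2263]
tcp_rot: [-0.0, 1.0, -0.0, -0.001]
contact_force: [-0.4, 0.2, -1.2]
opening: 0.648
finger_force: 43.0
```

Call:
{"op": "send_rows", "data": {
  "moves": "0 0 0 0 -0.3 0 -1;0 0 0 0 -0.6 0 -1;0 0 0 0 -0.6 0 -1"
}}

```text
time: 23.6
eef_pos: [0.4433, 0.1795, 0.2244]
tcp_rot: [0.002, 1.0, -0.001, -0.003]
contact_force: [-0.1, 1.1, -1.7]
opening: 0.645
finger_force: 43.1
```

Call:
{"op": "send_rows", "data": {
  "moves": "0 0 0 0 -0.3 0 -1;0 0 0 -0.003 -0.45 0 -1;0 0 0 -0.003 -0.515 0.06 -1;0 0 0 -0.003 -0.515 0.1 -1;0 0 0 -0.003 -0.515 0.1 -1;0 0 0 -0.003 -0.515 0.1 -1"
}}

```text
time: 24.35
eef_pos: [0.4451, 0.0806, 0.2071]
tcp_rot: [-0.001, 1.0, 0.0, -0.0]
contact_force: [-0.6, 0.0, -0.3]
opening: 0.643
finger_force: 43.2
```

```bash
python3 st.py 3 r1
```

```text
[0.4451 0.0806 0.2071] [-0.0011  1.      0.0002 -0.0002]
```

View pics/r1.png

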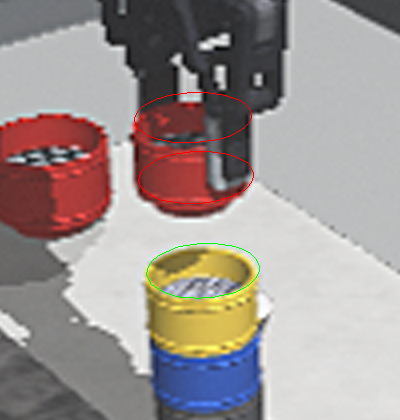

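Call:
{"op": "send_rows", "data": {
  "moves": "0 0 0 0 -0.006 0.1 -1;0 0 0 0 -0.006 0.16 -1;0 0 0 0 -0.006 0.19 -1;0 0 0 0 -0.006 0.21 -1;0 0 0 0 -0.006 0.225 -1;0 0 0 0 -0.006 0.24 -1;0 0 0 0 -0.006 0.255 -1;0 0 0 0 -0.006 0.255 -1"
}}

```text
time: 25.4
eef_pos: [0.4459, 0.0786, 0.1577]
tcp_rot: [-0.0, 1.0, 0.0, 0.001]
contact_force: [-1.2, 0.7, 4.5]
opening: 0.651
finger_force: 43.6
```

Call:
{"op": "send_rows", "data": {
  "moves": "0 0 0 0 0 0.012 -1;0 0 0 0 0 0.012 -1;0 0 0 0 0 0.002 -1;0 0 0 0 0 0.002 1;0 0 0 0 0 0.002 1;0 0 0 0 0 0.002 1;0 0 0 0 0 -0.2 1;0 0 0 0 0 -0.4 1;0 0 0 0 0 -0.6 1;0 0 0 0 0 -0.6 1;0 0 0 0 0 -0.6 1"
}}

```text
time: 26.78
eef_pos: [0.4447, 0.0785, 0.2753]
tcp_rot: [-0.0, 1.0, 0.0, -0.001]
contact_force: [0.5, 0.2, -0.3]
opening: 0.999
finger_force: 0.0
```

Call:
{"op": "send_rows", "data": {
  "moves": "0 0 0 0 0.9 0 1;0 0 0 0 0.9 0 1;0 0 0 0 0.9 0 1;0 0 0 0 0.9 0 1;0 0 0 0 0.9 0 1"
}}

```text
time: 27.4
eef_pos: [0.4443, 0.2581, 0.2744]
tcp_rot: [-0.001, 1.0, -0.001, -0.002]
contact_force: [1.4, -0.6, -0.4]
opening: 0.997
finger_force: 0.0
```

```bash
python3 look.py 4 s4; python3 m.py 2>/dev/null | grep -E "green|BIG|cruc"
```

```text
[0.4443 0.2581 0.2744] [-0.0006  1.     -0.0008 -0.0016]
BIG fail (array([0.5421, 0.4265]), array([240.1963, 191.0367]), 1.7738759841899117)
green (array([ 0.4529, -0.1511]), array([477.3885, 287.8487]), 0.8762743729132547) (array([ 0.4527, -0.1524]), array([354.7664, 317.9734]), 0.8326403659159528)
cruc/beaker [0.5302 0.1913] [ 0.5197 -0.037 ]
```

View pics/s4.png

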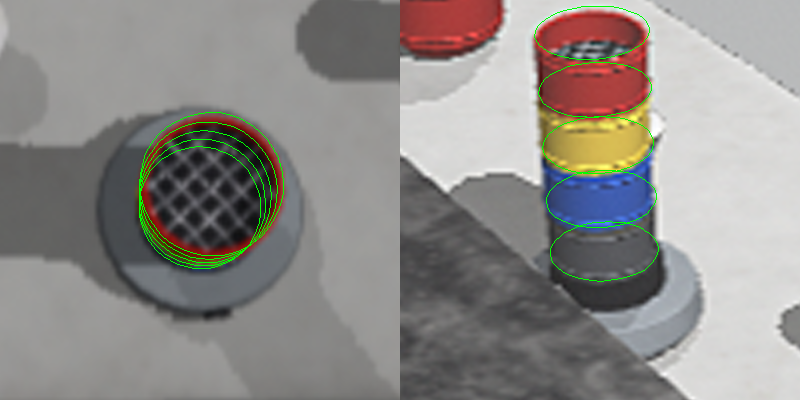

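The column stands straight. In the side view the red rim is on its predicted ring (rows 8–60), and in the top view the rings agree. Green and the big red haven't moved, so I'm handing in.

```bash
python3 -c "
from plant import ctrl
print(ctrl.sign_off())"
```

```text
the job is handed in; nothing more can be done
None
```

The sieve column is built on the shaker and handed in: pan, blue, yellow and small red, each upright and seated in the camera views, about 27 s on the robot's clock, with the green sieve, crucible and beaker never handled (only green's position was re-measured, and it was unchanged).

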